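Inspect the red-tagged piston through the loupe

TASK

One of the three pistons on the board has a red disc beside it: pick up the loupe by its handle and hold it level, lens right side up and centred over the crown of that piston, with the middle of the lens at the same height as the middle of the orange collar on the stand, which marks the focal height. Finish while still holding it there, steady, and do not set it down. The loupe must not touch any piston, and nothing else on the bench may be disturbed.

Things in the scene. Friction and masses are not known exactly. Their poses are not given: they have to be found in the camera images.
- loupe: loupe (about 0.12 kg), level on its cradle: blue rectangular handle 116 long, 16 wide, 14 mm thick, and brass-rimmed lens 68 mm across, 14 thick, at its +x end. Origin: underside of the handle, midway along it (grip here; balance point 18 mm nearer the lens; 80 mm of handle is free, underside 30 mm above the bench, 22 over the cradle plate). x along the handle to the lens, y across, z up.
- lens (a point): centre of the loupe's lens, halfway through its thickness: 95 mm along x from the loupe's origin and 7 mm above it, which is also the mid-height of the handle.
- cradle: fixed wooden cradle that carries the loupe: base plate 200 x 60 x 8 mm, with a post 30 mm high under the handle's far end and one under the lens. Origin: on the bench directly below the loupe's origin at the start; x points the way the lens points.
- board: fixed plywood board 150 x 380 x 10 mm on which the pistons stand in a row along its y. Origin: centre of its underside, on the bench.
- piston_a: aluminium engine piston, a plain upright cylinder 86 mm across and 85 mm tall (0.9 kg), loose, standing on the board; its flat crown is 95 mm above the bench. Origin: centre of its underside, 10 mm above the bench. At the +y end of the row.
- piston_b: aluminium engine piston, a plain upright cylinder 86 mm across and 85 mm tall (0.9 kg), loose, standing on the board; its flat crown is 95 mm above the bench. Origin: centre of its underside, 10 mm above the bench. In the middle of the row.
- piston_c: aluminium engine piston, a plain upright cylinder 86 mm across and 85 mm tall (0.9 kg), loose, standing on the board; its flat crown is 95 mm above the bench. Origin: centre of its underside, 10 mm above the bench. At the -y end of the row.
- disc_red: red status disc, 36 mm across, 4 mm thick, fixed flat on the board beside one piston, on the side away from the robot, about 70 mm from the axis of the piston it belongs to (other pistons are over 115 mm away). Origin: centre of its underside. The piston beside it is the one to inspect.
- disc_green1: green status disc, 36 mm across, 4 mm thick, fixed flat on the board beside one piston, on the side away from the robot, about 70 mm from the axis of the piston it belongs to (other pistons are over 115 mm away). Origin: centre of its underside. It means passed.
- disc_green2: green status disc, 36 mm across, 4 mm thick, fixed flat on the board beside one piston, on the side away from the robot, about 70 mm from the axis of the piston it belongs to (other pistons are over 115 mm away). Origin: centre of its underside. It means passed.
- stand: fixed focal-height stand: grey block base 60 x 50 x 50 mm and a graduated vertical steel post 12 mm thick, its top 230 mm above the bench. Not to be touched. Origin: centre of the base's underside, on the bench, below the post.
- collar_mid (a point): centre of the orange collar (30 mm across, 12 mm high) on the stand's post; its height, between about 135 and 195 mm above the bench, marks where the middle of the lens is to be. The collar stays where it is unless pushed; leave it alone. The point's z is up.
- carton: loose cardboard carton 90 x 130 x 40 mm (0.5 kg), a bystander. Origin: centre of its underside.
- can: loose upright can with a red label, 60 mm across, 150 mm tall (0.4 kg), a bystander. Origin: centre of its underside.
There are look-alikes about, which are no part of the job. Of the things that look like the loupe, the smaller one is meant. Leave any brown look-alike of the piston_b alone.

How it is judged:
By the outcome, as a careful person would: the job done as asked, in the order asked, and still so for the second after the job is handed in, while the arm keeps its last pose, push and grip.
It also fails if it takes over 42 s, if anything falls off the work surface, if the arm or the gripper's body presses on something with over 40 N, if the wrist force passes 120 N, or if a joint passes its speed limit or range.

ROBOT

A 6-joint arm with a two-finger parallel gripper is mounted at the origin on the work surface. World frame = base frame: x ahead of the robot, y to its left, z up, the work surface at z = 0. Lengths are in m, angles in rad, forces in N, time in s.
With the tool pointing down it reaches from about 0.25 to 0.85 m from the base axis. Payload 12.5 kg.
Tool frame: the origin (TCP) lies where the fingers leave the gripper's body, on its centre line; the fingertips stand 84 mm ahead of it and the grasp point (between the pads) lies 65 mm ahead of it; z points along the fingers, y is the line along which they close (so a half turn about z gives the same grasp; the last joint's range is limited). The gripper opens to 93 mm and grips with 3 to 60 N. Pads are 15 mm wide; open, the fingers measure 128 mm over their backs; the gripper's body (75 mm by 188 mm) begins 65 mm behind the grasp point.
Start: joints at [1.094, 0.351, 1.652, -0, 1.139, -0.085], TCP at [0.21, 0.508, 0.303] pointing down, gripper open.
Joint ranges: [-2.75, 2.75], [-0.79, 2.1], [0.01, 2.65], [-1.57, 4.71], [0.07, 3.14], [-2.87, 2.87]. Speed limits (rad/s): [2.22, 2.22, 2.79, 3.14, 3.14, 3.14].

INTERFACE

Orientations are given as a 3x3 rotation matrix whose columns are the frame's x, y, z axes.
In Python, from bench import telemetry, optics, job, finder gives the robot as it stands.
- The arm moves only by the tool step_arm, never from a script. Its arguments are lists of equal length, an entry for each row: "jaw": the closure, from -1 (fully open) to 1 (shut); "offset": the shift along the tool's x, y, z in units of 40 mm (1.0 is 40 mm), a list of three; "yaw": the turn about the tool's z in units of 6 degrees (1.0 is 6 degrees). In form: {"jaw": [jaw, ...], "offset": [[tx, ty, tz], ...], "yaw": [yaw, ...]}. A call has 1 to 8 rows; each row shifts and turns the commanded pose from where the row before left it, along the tool's axes as they then stand; what a row does not reach is not made up. A row lasts 1/10 s, in which the tool goes at most 50 mm and 8.59 degrees, less where a joint would pass 70% of its speed; a pose out of reach is approached as far as the arm can. A call is refused whole if a number of a shift passes 1 or a number of a turn 1, either way. A call with a gripper value outside its range is refused whole. The fingers move at their own pace and stop on an object; "squeeze" is the grip in N (left out, the last holds). Time passes only in rows, so rows that do not move let the fingers close. It gives the time, the measured TCP pose, the force, the opening and the grip force at its end, in the units of the state.
- telemetry.observe(): the state, without advancing time (a new reading comes with each control period).
- optics.get_image(name): name is "scene" or "top"; returns a dict with "frame" (400x640x3 uint8, red, green, blue), "mtx" (3x3 intrinsics, pixels), "dist" ([k1, k2, p1, p2, k3] as OpenCV has them; the pictures are not rectified), "xyz" and "attitude" of the camera in the world. Camera axes: x right, y up, looking along -z (the intrinsics and any distortion apply to the point x, -y, -z); pixel columns grow to the right and rows downward; lengths in m; the calibration is good to about 2 mm. A picture is of the moment at which its call begins. There is no depth.
- job.hand_in(): hands the job in; it is judged then, once.
Trained networks look in a picture, given as the dict that the camera call returned (one of the last four; its "shot" number tells which), for a name from the list of things; names that differ only in an ending like _2 or _b are one class to them, and where a whole thing is asked for, a point or a joint stands for the part that bears it (a point fixed in the world has none). Each returns a list of dicts, best first, with "conf" (0 to 1); they miss things now and then, are a little off and sometimes report something else, mostly with a low value. They report only what shows in the picture. A call takes as long as a camera call. They do not tell look-alikes from the thing itself.
- finder.find_in(query, picture): "at" ([column, row] in pixels, amid what is visible of it).
- finder.spot_point(query, picture): "at" ([column, row] in pixels: a listed point, or the origin of a listed thing).
The state is a dict: "time_s": time; "joints": joint angles; "joint_vel": joint speeds; "effort": joint torques, N m; "tcp_pos": TCP position; "tool_rot": TCP orientation; "contact_force": force on the tool from outside, world axes, zero at the start; "torque": the same for the moment, N m; "gripper_width": finger opening in m; "grasp_force": force on a finger pad.
Only numpy, scipy, OpenCV 4.12 (cv2) and the standard library are available. Lean on these libraries where they do the work, as an engineer would, in place of code of your own. Each camera call takes 0.05 s, during which the arm holds its last target. There are 200 camera calls.

## Working session

There is one attempt and no reset: what is moved stays moved. The work goes in short steps, Python scripts to look and compute and a tool call to move; the robot and the scene stay as the last step left them, time stands still between calls to the robot, and variables do not carry over. Pictures are saved under pics/ and viewed, at most 10 in all, crops included, and the job is handed in when it is done.

Besides the shell and the picture viewer there is one more tool, called after "Request:" by a JSON object that holds its "method" and its "body", one argument or row to a line. step_arm: Moves the arm, as the interface text tells. Its arguments: {"type":"object","properties":{"jaw":{"type":"array","items":{"type":"number"}},"offset":{"type":"array","items":{"type":"array","items":{"type":"number"}}},"yaw":{"type":"array","items":{"type":"number"}},"squeeze":{"type":"number"}},"required":["jaw","offset","yaw"]}

```bash
mkdir -p pics; cat > h.py <<'E'
import numpy as np, cv2
from bench import telemetry, optics, job, finder
def ray(p,uv):
    q=cv2.undistortPoints(np.array([[uv]],float),np.array(p["mtx"]),np.array(p["dist"]))[0,0]
    d=np.array(p["attitude"])@np.array([q[0],-q[1],-1.]); return np.array(p["xyz"]),d
def atz(p,uv,z):
    o,d=ray(p,uv); return o+d*(z-o[2])/d[2]
def tri(p1,u1,p2,u2):
    o1,d1=ray(p1,u1);o2,d2=ray(p2,u2)
    s=np.linalg.lstsq(np.c_[d1,-d2],o2-o1,rcond=None)[0]
    a,b=o1+d1*s[0],o2+d2*s[1]; return (a+b)/2,np.linalg.norm(a-b)
def proj(p,X):
    c=np.array(p["attitude"]).T@(np.array(X,float)-np.array(p["xyz"])); c=c*[1,-1,-1]
    return cv2.projectPoints(c[None,None],np.zeros(3),np.zeros(3),np.array(p["mtx"]),np.array(p["dist"]))[0].ravel()
E
python3 - <<'E'
from h import *
np.set_printoptions(precision=3,suppress=True)
P={n:optics.get_image(n) for n in("scene","top")}
for n,p in P.items():
    cv2.imwrite(f"pics/{n}0.png",p["frame"][:,:,::-1]); print(n,p["xyz"],np.array(p["attitude"]).tolist())
    for q in("loupe","lens","cradle","piston_a","disc_red","disc_green1","collar_mid","stand","can","carton","board"):
        print(q,[(np.round(r["at"],1).tolist(),round(r["conf"],2)) for r in finder.spot_point(q,p)][:6])
E
```

```text
scene [1.277 0.364 0.653] [[-0.42021180368204675, -0.4914523710612156, 0.7628214778207218], [0.9073817850903223, -0.2358745735529639, 0.3478814189310885], [0.008963042596180993, 0.8383541927667068, 0.5450522097358219]]
loupe [([253.3, 191.1], 0.97), ([268.5, 170.3], 0.84)]
lens [([275.6, 147.6], 0.95), ([283.0, 195.2], 0.78)]
cradle []
piston_a [([316.8, 224.2], 0.94), ([332.3, 292.5], 0.9), ([234.8, 247.7], 0.78), ([284.7, 270.4], 0.55)]
disc_red [([215.7, 263.4], 0.62)]
disc_green1 [([311.9, 307.4], 0.62), ([261.9, 289.0], 0.53)]
collar_mid [([155.1, 164.1], 0.5)]
stand [([169.9, 228.0], 0.75), ([254.3, 191.3], 0.24), ([260.2, 288.3], 0.2)]
can [([419.5, 338.6], 0.91), ([313.3, 309.0], 0.37)]
carton [([417.9, 253.9], 0.95), ([253.9, 200.7], 0.67)]
board [([286.0, 269.1], 0.28)]
top [0.273 0.015 1.284] [[0.02762869949714489, 0.9803733566526196, -0.19520434557092206], [-0.9993084328357421, 0.031949945228302426, 0.019022540926003306], [0.024885960449005262, 0.1945437805882881, 0.9805780980661083]]
loupe [([394.8, 235.2], 0.83), ([413.4, 308.6], 0.69)]
lens [([358.9, 243.3], 0.84), ([433.8, 357.4], 0.69)]
cradle [([394.3, 237.5], 0.86)]
piston_a [([314.5, 223.4], 0.96), ([312.1, 157.3], 0.91), ([271.0, 147.3], 0.89), ([364.1, 163.2], 0.85), ([367.5, 140.4], 0.34)]
disc_red [([366.1, 142.7], 0.42)]
disc_green1 [([321.7, 133.4], 0.57), ([274.3, 121.1], 0.48)]
collar_mid [([458.9, 148.1], 0.62)]
stand [([437.3, 170.6], 0.95)]
can [([198.2, 133.4], 0.89), ([361.1, 160.3], 0.53)]
carton [([212.4, 225.8], 0.64)]
board [([318.8, 150.9], 0.57)]
```

View pics/scene0.png

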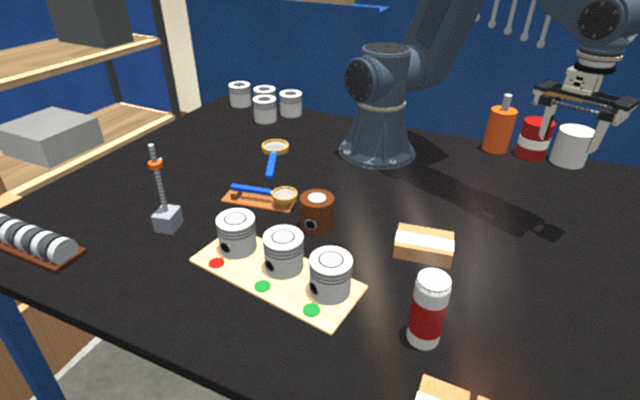

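View pics/top0.png

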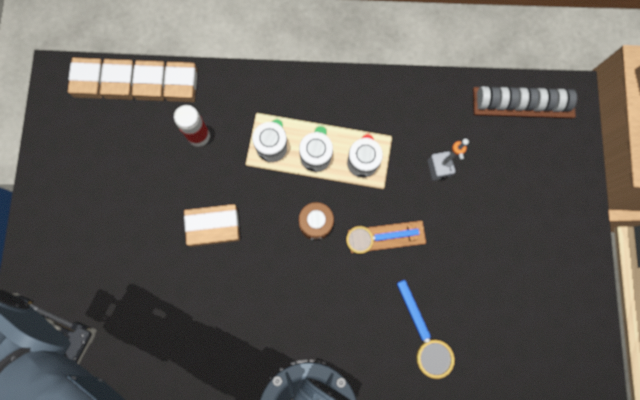

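The scene shows the small loupe on the wooden cradle at scene (253,191) and top (394,235). The large look-alike loupe lies on the bench at scene (268,170) and top (413,309). The red disc is at scene (216,263) and top (366,140), beside the piston at the end nearest the stand. The brown look-alike piston is at top (316,220). I choose the loupe on the cradle, which is the smaller one.

```bash
python3 - <<'E'
from h import *
np.set_printoptions(precision=4,suppress=True)
s=optics.get_image("scene");t=optics.get_image("top")
def best(q,p,near):
    r=[x["at"] for x in finder.spot_point(q,p)]; r=[x for x in r if np.hypot(*(np.array(x)-near))<25]
    return r[0] if r else near
for q,a,b,z in(("loupe",(253,191),(395,235),.03),("lens",(283,195),(359,243),.037),("piston_c",(235,248),(364,163),.01),("disc_red",(216,263),(366,141),.01),("stand",(170,228),(437,171),0),("collar_mid",(155,164),(459,148),.16)):
    u,v=best(q,s,a),best(q,t,b); X,e=tri(s,u,t,v); print(q,np.round(u),np.round(v),X,e,"| atz",atz(s,u,z)[:2],atz(t,v,z)[:2])
# refine by colour in top & scene
def cen(p,lo,hi,box):
    c0,c1,r0,r1=box; h=cv2.cvtColor(p["frame"],cv2.COLOR_RGB2HSV)[r0:r1,c0:c1]
    m=cv2.inRange(h,lo,hi); ys,xs=np.nonzero(m)
    return m,np.array([xs.mean()+c0,ys.mean()+r0]),len(xs)
for n,p,bo,bb in(("scene",s,(140,172,150,176),(225,275,180,200)),("top",t,(445,475,135,165),(372,425,225,250))):
    m,c,k=cen(p,(5,150,120),(16,255,255),bo);print(n,"orange",c,k)
    m,c,k=cen(p,(100,150,80),(125,255,255),bb);print(n,"blue",c,k, cv2.minAreaRect(np.argwhere(m)[:,::-1].astype(np.float32)), atz(p,c,.044))
st=telemetry.observe(); print(st["tcp_pos"],np.array(st["tool_rot"]))
a=cv2.resize(t["frame"][195:275,300:440],None,fx=4,fy=4);b=cv2.resize(s["frame"][130:280,140:310],None,fx=3.29,fy=3.29)
b=cv2.resize(b,(560,494)); cv2.imwrite("pics/c1.png",cv2.resize(np.vstack([a,b]),None,fx=.73,fy=.73)[:,:,::-1])
E
```

```text
loupe [253. 193.] [397. 237.] [ 0.4429 -0.2187  0.0211] 0.006775895473839764 | atz [ 0.4542 -0.2069] [ 0.4433 -0.2201]
lens [285. 193.] [361. 242.] [ 0.4261 -0.1237  0.0365] 0.004044590325075953 | atz [ 0.4264 -0.1212] [ 0.4269 -0.1255]
piston_c [237. 246.] [362. 160.] [ 0.6522 -0.1262  0.019 ] 0.00030325658389820015 | atz [ 0.6434 -0.1334] [ 0.6549 -0.1271]
disc_red [216. 260.] [364. 140.] [ 0.7128 -0.1366  0.0189] 0.008377723086754335 | atz [ 0.7059 -0.1481] [ 0.7136 -0.1339]
stand [169. 227.] [437. 170.] [ 0.6397 -0.3399 -0.0047] 0.005558292927216418 | atz [ 0.6446 -0.3381] [ 0.6366 -0.3362]
collar_mid [155. 164.] [459. 146.] [ 0.6455 -0.3384  0.1811] 0.00424651168020155 | atz [ 0.6174 -0.3668] [ 0.6541 -0.3471]
scene orange [154.3229 164.3021] 96
scene blue [249.8394 188.2731] 249 ((25.290000915527344, 8.470000267028809), (41.15361785888672, 6.505383014678955), 8.130102157592773) [ 0.4557 -0.2145  0.044 ]
top orange [457.6526 147.7789] 95
top blue [414.6667 232.    ] 3 ((42.20000457763672, 7.400001049041748), (0.8944271206855774, 4.4721360206604), 63.43495178222656) [ 0.4561 -0.263   0.044 ]
[0.21   0.5083 0.3027] [[-0.9242  0.3818 -0.    ]
 [ 0.3818  0.9242 -0.    ]
 [ 0.     -0.     -1.    ]]
```

View pics/c1.png

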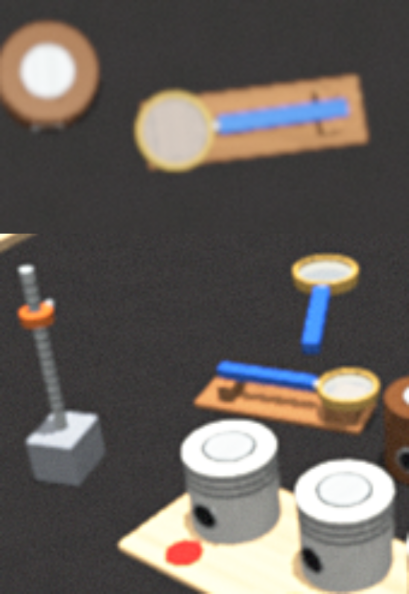

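The crop confirms it: the blue-handled small loupe lies level on its cradle, and the red disc is beside the piston nearest the stand. Next I'll refine the geometry from colour blobs.

```bash
cat > m.py <<'E'
from h import *
np.set_printoptions(precision=4,suppress=True)
def blob(p,lo,hi,box):
    c0,c1,r0,r1=box; h=cv2.cvtColor(p["frame"],cv2.COLOR_RGB2HSV)[r0:r1,c0:c1]
    m=cv2.inRange(h,lo,hi); n,l,st,ce=cv2.connectedComponentsWithStats(m); i=1+np.argmax(st[1:,4])
    return (np.argwhere(l==i)[:,::-1]+[c0,r0]).astype(np.float32)
BL=((98,110,60),(128,255,255)); OR=((3,150,100),(17,255,255))
E
python3 - <<'E'
from m import *
s=optics.get_image("scene");t=optics.get_image("top")
for n,p,b in(("s",s,(225,275,180,200)),("t",t,(365,425,222,250))):
    q=blob(p,*BL,b); (c,wh,a)=cv2.minAreaRect(q); bx=cv2.boxPoints((c,wh,a)); 
    o=np.argsort(bx[:,0]); e=[bx[o[:2]].mean(0),bx[o[2:]].mean(0)]
    print(n,"blue",len(q),q.mean(0),wh,[atz(p,x,.040)[:2] for x in e])
q1=blob(s,*OR,(140,172,150,176)).mean(0);q2=blob(t,*OR,(445,475,135,165)).mean(0)
print("collar",q1,q2,*tri(s,q1,t,q2)); C=tri(s,q1,t,q2)[0]
for z in(.16,.17,.18,.19): print(z,[ (proj(p,[*C[:2],z])-q).round(1) for p,q in((s,q1),(t,q2))])
# lens rim: outer boundary gold
for n,p,b in(("s",s,(268,302,182,212)),("t",t,(340,380,220,260))):
    q=blob(p,(14,75,80),(32,255,255),b); print(n,"gold",len(q),cv2.fitEllipse(cv2.convexHull(q.astype(np.int32))))
    print(atz(p,cv2.fitEllipse(cv2.convexHull(q.astype(np.int32)))[0],.044))
# piston crown: edges vs predicted circle, grid search on gradient magnitude (both views)
G={}
for k,p in(("s",s),("t",t)):
    g=cv2.GaussianBlur(cv2.cvtColor(p["frame"],cv2.COLOR_RGB2GRAY).astype(np.float32),(0,0),1); G[k]=cv2.magnitude(cv2.Sobel(g,cv2.CV_32F,1,0),cv2.Sobel(g,cv2.CV_32F,0,1))
th=np.linspace(0,2*np.pi,60)
def score(k,p,x,y,z=.095,r=.043):
    P=np.array([proj(p,[x+r*np.cos(a),y+r*np.sin(a),z]) for a in th[::2]],np.float32)
    return cv2.remap(G[k],P[:,:1],P[:,1:],1).mean()
for k,p in(("s",s),("t",t)):
  gr=[(score(k,p,x,y),x,y) for x in np.arange(.63,.68,.003) for y in np.arange(-.15,-.10,.003)]
  print(k,"crown",sorted(gr)[::-1][:4])
  gr=[(score(k,p,x,y,.044,.034),x,y) for x in np.arange(.405,.45,.003) for y in np.arange(-.15,-.10,.003)]
  print(k,"lens",sorted(gr)[::-1][:4])
E
```

```text
s blue 281 [250.2989 188.2384] (41.14353561401367, 7.070972919464111) [array([ 0.4604, -0.2762]), array([ 0.4391, -0.1592])]
t blue 205 [396.4049 234.3805] (5.286517143249512, 41.90997314453125) [array([ 0.4386, -0.1627]), array([ 0.4594, -0.2704])]
collar [154.2843 164.3529] [457.8229 147.6875] [ 0.6436 -0.3392  0.1791] 0.0016417861786919522
0.16 [array([2. , 7.4]), array([-2.1,  2.2])]
0.17 [array([1.2, 3.6]), array([-0.9,  1. ])]
0.18 [array([ 0.3, -0.2]), array([ 0.4, -0.3])]
0.19 [array([-0.6, -4.1]), array([ 1.7, -1.6])]
s gold 293 ((282.92913818359375, 195.774658203125), (21.761062622070312, 30.577333450317383), 75.3498764038086)
[ 0.4501 -0.1153  0.044 ]
t gold 378 ((364.6451110839844, 238.37625122070312), (30.285356521606445, 40.68431854248047), 80.477294921875)
[ 0.4354 -0.1333  0.044 ]
s crown [(np.float32(383.8057), np.float64(0.648), np.float64(-0.12599999999999997)), (np.float32(363.12012), np.float64(0.648), np.float64(-0.12899999999999998)), (np.float32(360.6589), np.float64(0.651), np.float64(-0.12599999999999997)), (np.float32(339.5878), np.float64(0.645), np.float6
[... 336 characters left out ...]
float64(0.43500000000000005), np.float64(-0.11699999999999997))]
t crown [(np.float32(161.46829), np.float64(0.663), np.float64(-0.15)), (np.float32(154.5054), np.float64(0.663), np.float64(-0.147)), (np.float32(152.89404), np.float64(0.666), np.float64(-0.15)), (np.float32(149.31345), np.float64(0.66), np.float64(-0.15))]
t lens [(np.float32(222.24298), np.float64(0.43200000000000005), np.float64(-0.11999999999999997)), (np.float32(210.92487), np.float64(0.43200000000000005), np.float64(-0.11699999999999997)), (np.float32(210.92409), np.float64(0.43500000000000005), np.float64(-0.11999999999999997)), (np.float32(198.96898), np.float64(0.43500000000000005), np.float64(-0.11699999999999997))]
```

Request:
{"method": "step_arm", "body": {
  "jaw": [-1, -1, -1, -1, -1, -1, -1, -1],
  "offset": [
    [0, 0, 0],
    [0, 0, 0],
    [0, 0, 0],
    [0, 0, 0],
    [0, 0, 0],
    [0, 0, 0],
    [0, 0, 0],
    [0, 0, 0]
  ],
  "yaw": [1, 1, 1, 1, 1, 1, 1, 1],
  "squeeze": 40
}}

```text
time_s: 2.8
tcp_pos: [0.21, 0.5083, 0.3027]
tool_rot: [[-0.331, 0.944, 0.0], [0.944, 0.331, 0.0], [0.0, 0.0, -1.0]]
contact_force: [0.4, 0.2, -0.1]
gripper_width: 0.0931
grasp_force: 0.0
```

Request:
{"method": "step_arm", "body": {
  "jaw": [-1, -1, -1, -1],
  "offset": [
    [0, 0, 0],
    [0, 0, 0],
    [0, 0, 0],
    [0, 0, 0]
  ],
  "yaw": [1, 0.53, 0, 0]
}}

```text
time_s: 3.2
tcp_pos: [0.21, 0.5083, 0.3027]
tool_rot: [[-0.182, 0.983, -0.0], [0.983, 0.182, -0.0], [-0.0, -0.0, -1.0]]
contact_force: [0.2, -0.3, 0.2]
gripper_width: 0.0927
grasp_force: 0.0
```

Request:
{"method": "step_arm", "body": {
  "jaw": [-1, -1, -1, -1, -1, -1, -1, -1],
  "offset": [
    [-0.9, 0.13, 0],
    [-0.9, 0.13, 0],
    [-0.9, 0.13, 0],
    [-0.9, 0.13, 0],
    [-0.9, 0.13, 0],
    [-0.9, 0.13, 0],
    [-0.9, 0.13, 0],
    [-0.9, 0.13, 0]
  ],
  "yaw": [0, 0, 0, 0, 0, 0, 0, 0]
}}

```text
time_s: 4.0
tcp_pos: [0.3029, 0.2312, 0.3029]
tool_rot: [[-0.182, 0.983, 0.001], [0.983, 0.182, 0.0], [0.0, 0.001, -1.0]]
contact_force: [-0.4, -0.5, 0.8]
gripper_width: 0.0934
grasp_force: 0.0
```

Request:
{"method": "step_arm", "body": {
  "jaw": [-1, -1, -1, -1, -1, -1, -1, -1],
  "offset": [
    [-0.97, 0.13, 0],
    [-0.97, 0.13, 0],
    [-0.97, 0.13, 0],
    [-0.97, 0.13, 0],
    [-0.97, 0.13, 0],
    [-0.97, 0.13, 0],
    [-0.97, 0.13, 0],
    [-0.97, 0.13, 0]
  ],
  "yaw": [0, 0, 0, 0, 0, 0, 0, 0]
}}

```text
time_s: 4.8
tcp_pos: [0.3998, -0.0671, 0.303]
tool_rot: [[-0.181, 0.983, 0.001], [0.983, 0.181, -0.0], [-0.0, 0.001, -1.0]]
contact_force: [0.0, 1.4, 0.1]
gripper_width: 0.0935
grasp_force: 0.0
```

Request:
{"method": "step_arm", "body": {
  "jaw": [-1, -1, -1, -1, -1, -1, -1, -1],
  "offset": [
    [-0.97, 0.13, 0],
    [-0.97, 0.13, 0],
    [-0.97, 0.13, 0],
    [-0.97, 0.13, 0],
    [0, 0, 1],
    [0, 0, 1],
    [0, 0, 0],
    [0, 0, 0]
  ],
  "yaw": [0, 0, 0, 0, 0, 0, 0, 0]
}}

```text
time_s: 5.6
tcp_pos: [0.4482, -0.2143, 0.2235]
tool_rot: [[-0.181, 0.983, -0.0], [0.983, 0.181, 0.0], [0.0, -0.0, -1.0]]
contact_force: [0.2, -0.5, 0.6]
gripper_width: 0.0929
grasp_force: 0.0
```

```bash
python3 - <<'E'
from m import *
s=optics.get_image("scene");t=optics.get_image("top");st=telemetry.observe();print(st["tcp_pos"],st["joints"])
a=cv2.resize(t["frame"][190:290,300:460],(640,400));b=cv2.resize(s["frame"][120:220,200:360],(640,400))
cv2.imwrite("pics/c2.png",cv2.resize(np.vstack([a,b]),(480,600))[:,:,::-1])
E
```

```text
[ 0.4488 -0.2145  0.2248] [-0.5396  0.3573  1.8624  0.      0.919  -0.7214]
```

View pics/c2.png

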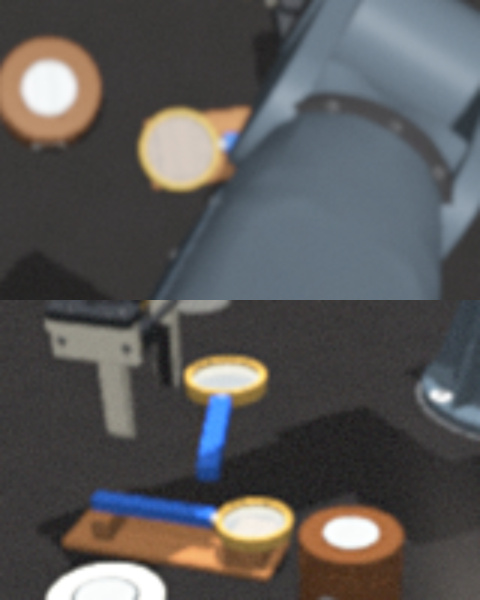

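The gripper stands above the blue handle of the loupe on the cradle, with nothing under the fingers. Descending now.

Request:
{"method": "step_arm", "body": {
  "jaw": [-1, -1, -1, -1, -1, -1, -1],
  "offset": [
    [0, 0, 0.5],
    [0, 0, 0.5],
    [0, 0, 0.5],
    [0, 0, 0.5],
    [0, 0, 0.5],
    [0, 0, 0.5],
    [0, 0, 0]
  ],
  "yaw": [0, 0, 0, 0, 0, 0, 0]
}}

```text
time_s: 6.4
tcp_pos: [0.4481, -0.2141, 0.1026]
tool_rot: [[-0.181, 0.984, -0.001], [0.984, 0.181, 0.0], [0.0, -0.001, -1.0]]
contact_force: [-0.2, 0.1, 0.7]
gripper_width: 0.0929
grasp_force: 0.0
```

```bash
python3 - <<'E'
from m import *
s=optics.get_image("scene");t=optics.get_image("top");st=telemetry.observe();print(st["tcp_pos"],st["contact_force"])
b=cv2.resize(s["frame"][130:220,200:330],(780,540))
cv2.imwrite("pics/c3.png",b[:,:,::-1])
E
```

```text
[ 0.4487 -0.2146  0.1042] [-0.9086  0.1227 -0.4989]
```

View pics/c3.png

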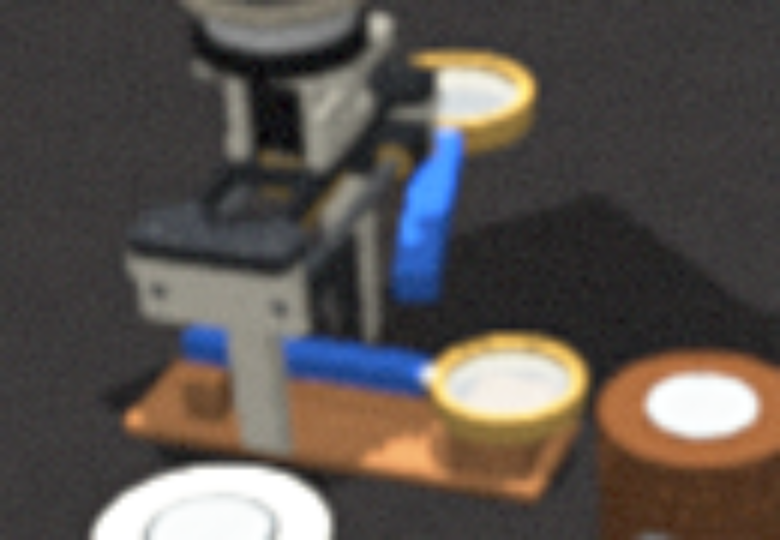

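The fingers straddle the handle near its middle, so I'll close and then lift a little.

Request:
{"method": "step_arm", "body": {
  "jaw": [0, 0.3, 0.5, 1, 1, 1, 1, 1],
  "offset": [
    [0, 0, 0],
    [0, 0, 0],
    [0, 0, 0],
    [0, 0, 0],
    [0, 0, 0],
    [0, 0, 0],
    [0, 0, 0],
    [0, 0, 0]
  ],
  "yaw": [0, 0, 0, 0, 0, 0, 0, 0],
  "squeeze": 40
}}

```text
time_s: 7.3
tcp_pos: [0.4479, -0.2143, 0.1027]
tool_rot: [[-0.18, 0.984, -0.0], [0.984, 0.18, 0.0], [0.0, -0.0, -1.0]]
contact_force: [0.3, 0.2, 0.5]
gripper_width: 0.0335
grasp_force: 0.0
```

Request:
{"method": "step_arm", "body": {
  "jaw": [1, 1, 1, 1],
  "offset": [
    [0, 0, 0],
    [0, 0, 0],
    [0, 0, 0],
    [0, 0, 0]
  ],
  "yaw": [0, 0, 0, 0]
}}

```text
time_s: 7.7
tcp_pos: [0.448, -0.2143, 0.1027]
tool_rot: [[-0.18, 0.984, 0.0], [0.984, 0.18, -0.0], [-0.0, 0.0, -1.0]]
contact_force: [-0.5, -0.9, 0.4]
gripper_width: 0.0153
grasp_force: 39.9
```

Request:
{"method": "step_arm", "body": {
  "jaw": [1, 1, 1, 1, 1, 1, 1, 1],
  "offset": [
    [0, 0, -0.2],
    [0, 0, -0.4],
    [0, 0, -0.6],
    [0, 0, -0.6],
    [0, 0, -0.6],
    [0, 0, -0.6],
    [0, 0, -0.4],
    [0, 0, -0.2]
  ],
  "yaw": [0, 0, 0, 0, 0, 0, 0, 0]
}}

```text
time_s: 8.5
tcp_pos: [0.4482, -0.2143, 0.2486]
tool_rot: [[-0.18, 0.984, 0.002], [0.984, 0.18, -0.001], [-0.001, 0.002, -1.0]]
contact_force: [-0.9, 0.4, -0.7]
gripper_width: 0.0154
grasp_force: 39.9
```

Request:
{"method": "step_arm", "body": {
  "jaw": [1, 1],
  "offset": [
    [0, 0, 0],
    [0, 0, 0]
  ],
  "yaw": [0, 0]
}}

```text
time_s: 8.7
tcp_pos: [0.4477, -0.2141, 0.2462]
tool_rot: [[-0.18, 0.984, -0.001], [0.984, 0.18, 0.0], [0.001, -0.001, -1.0]]
contact_force: [0.4, -0.4, -0.8]
gripper_width: 0.0156
grasp_force: 39.9
```

```bash
python3 - <<'E'
from m import *
s=optics.get_image("scene");t=optics.get_image("top");st=telemetry.observe();print(st["tcp_pos"],st["contact_force"],st["grasp_force"])
print([(q,[(np.round(r["at"],1).tolist(),round(r["conf"],2)) for r in finder.spot_point(q,p)][:3]) for p in(s,t) for q in("lens","loupe")])
R=np.array(st["tool_rot"]);L=np.array(st["tcp_pos"])+[0,0,-.0657]+.095*R[:,0];print(L,proj(s,L),proj(t,L))
a=cv2.resize(t["frame"][100:260,320:480],(600,600));b=cv2.resize(s["frame"][80:290,140:330],(600,600))
cv2.imwrite("pics/c4.png",cv2.resize(np.hstack([a,b]),(800,400))[:,:,::-1])
E
```

```text
[ 0.4476 -0.2141  0.2458] [-0.2534 -0.2647 -1.4874] 39.903717041015625
[('lens', [([282.1, 146.8], 0.81), ([274.5, 148.4], 0.58)]), ('loupe', [([269.3, 168.7], 0.82), ([251.6, 144.2], 0.57), ([252.0, 203.4], 0.48)]), ('lens', [([365.2, 233.9], 0.62), ([436.0, 357.1], 0.59)]), ('loupe', [])]
[ 0.4305 -0.1206  0.1802] [282.8497 145.8411] [366.2506 232.8034]
```

View pics/c4.png

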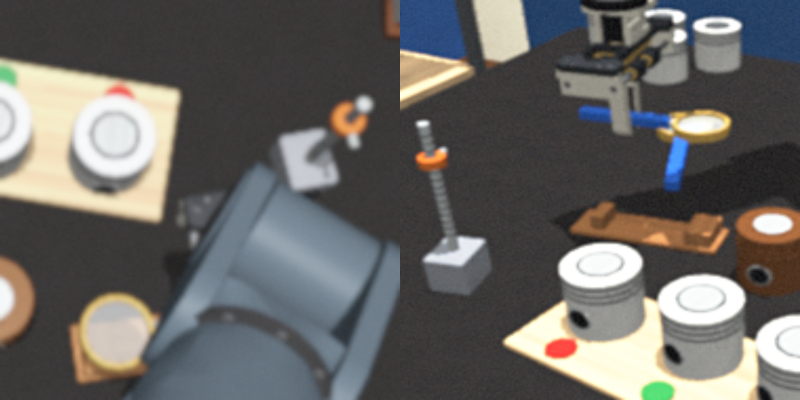

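The loupe is held level and is clear of the cradle. Next I refine the crown centre in both views.

```bash
cat > cr.py <<'E'
from m import *
from scipy.optimize import minimize
def crown(k,p,z,r,c0,inner=0.85):
    g=cv2.GaussianBlur(cv2.cvtColor(p["frame"],cv2.COLOR_RGB2GRAY).astype(np.float32),(0,0),.7)
    th=np.linspace(0,2*np.pi,48)
    def val(x,y,rr):
        P=np.array([proj(p,[x+rr*np.cos(a),y+rr*np.sin(a),z]) for a in th],np.float32)
        return cv2.remap(g,P[:,:1],P[:,1:],1).ravel()
    f=lambda v:-np.clip(val(*v,r-.004)-val(*v,r+.004),-60,60).mean()
    b=min(((f((c0[0]+i,c0[1]+j)),c0[0]+i,c0[1]+j) for i in np.arange(-.012,.0121,.002) for j in np.arange(-.012,.0121,.002)))
    m=minimize(f,b[1:],method="Nelder-Mead",options=dict(initial_simplex=[b[1:],(b[1]+.002,b[2]),(b[1],b[2]+.002)]))
    return m.x,m.fun
E
python3 - <<'E'
from cr import *
for k in("scene","top"):
    p=optics.get_image(k); print(k,"crown",crown(k,p,.095,.043,(.648,-.127)))
    if k=="top": print("crownpx",atz(p,(365.4,154.8),.095))
E
```

```text
scene crown (array([ 0.648, -0.127]), np.float64(-60.0))
top crown (array([ 0.6461, -0.1282]), np.float64(-35.95638656616211))
crownpx [ 0.644  -0.1272  0.095 ]
```

Request:
{"method": "step_arm", "body": {
  "jaw": [1, 1, 1, 1, 1, 1, 1, 1],
  "offset": [
    [-0.06, 0.3, 0],
    [-0.12, 0.5, 0],
    [-0.14, 0.6, 0],
    [-0.14, 0.6, 0],
    [-0.14, 0.6, 0],
    [-0.14, 0.6, 0],
    [-0.14, 0.6, 0],
    [-0.12, 0.5, 0]
  ],
  "yaw": [0, 0, 0, 0, 0, 0, 0, 0]
}}

```text
time_s: 9.9
tcp_pos: [0.6262, -0.2223, 0.2464]
tool_rot: [[-0.18, 0.984, 0.0], [0.984, 0.18, 0.0], [-0.0, 0.0, -1.0]]
contact_force: [0.7, 0.2, -0.9]
gripper_width: 0.0155
grasp_force: 39.9
```

Request:
{"method": "step_arm", "body": {
  "jaw": [1, 1, 1, 1, 1, 1, 1, 1],
  "offset": [
    [-0.08, 0.5, 0],
    [-0.06, 0.35, 0],
    [0, 0.15, 0],
    [0, 0, 0],
    [0, 0, 0],
    [0, 0, 0],
    [0, 0, 0],
    [0, 0, 0]
  ],
  "yaw": [0, 0, 0, 0, 0, 0, 0, 0]
}}

```text
time_s: 10.7
tcp_pos: [0.6645, -0.221, 0.247]
tool_rot: [[-0.18, 0.984, 0.0], [0.984, 0.18, -0.0], [-0.0, 0.0, -1.0]]
contact_force: [0.7, -0.1, -1.1]
gripper_width: 0.0156
grasp_force: 39.9
```

```bash
python3 - <<'E'
from cr import *
s=optics.get_image("scene");t=optics.get_image("top");st=telemetry.observe();print(st["time_s"],st["tcp_pos"],st["contact_force"],st["grasp_force"],np.array(st["tool_rot"])[2])
R=np.array(st["tool_rot"]);L=np.array(st["tcp_pos"])+[0,0,-.0657]+.095*R[:,0];print(L,proj(s,L),proj(t,L))
l=[[np.array(r["at"]) for r in finder.spot_point("lens",p)] for p in(s,t)];print(l)
for a in l[0][:2]:
  for b in l[1][:2]: print(tri(s,a,t,b))
a=cv2.resize(t["frame"][100:220,300:480],(600,400));b=cv2.resize(s["frame"][110:280,130:330],(600,510))
cv2.imwrite("pics/c5.png",cv2.resize(np.vstack([a,b]),(396,600))[:,:,::-1])
E
```

```text
10.8 [ 0.6646 -0.221   0.2469] [-1.0501 -1.0074 -1.5854] 39.90385115146637 [-0.0001  0.0001 -1.    ]
[ 0.6475 -0.1276  0.1812] [230.736  185.1645] [369.954  142.7223]
[[array([277.3, 148.9]), array([232.3, 185.9])], [array([433.3, 358.8]), array([368.5, 143.9]), array([275.9, 124.5])]]
(array([ 0.1374, -0.3136,  0.    ]), np.float64(0.005129699384925127))
(array([ 0.5986, -0.0793,  0.2652]), np.float64(0.07440877050624405))
(array([ 0.155 , -0.4204, -0.1735]), np.float64(0.13627812275355472))
(array([ 0.6454, -0.1248,  0.1789]), np.float64(0.0008446580503166338))
```

View pics/c5.png

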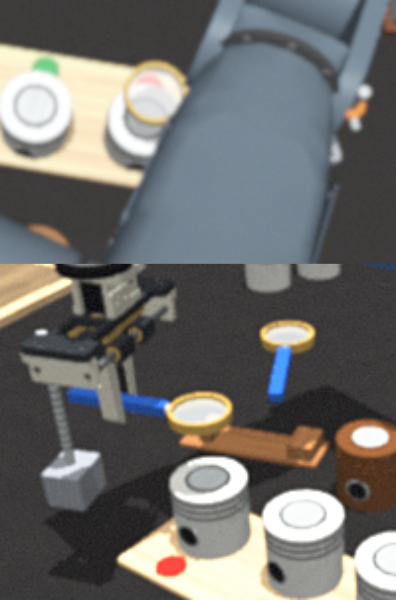

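The lens is over the red-disc piston, with the handle level and the stand clear. I'll measure the rim and collar directly with silhouette fits.

```bash
python3 - <<'E'
from cr import *
s=optics.get_image("scene");t=optics.get_image("top");st=telemetry.observe()
R=np.array(st["tool_rot"]);L=np.array(st["tcp_pos"])+[0,0,-.0657]+.095*R[:,0];print(L)
th=np.linspace(0,2*np.pi,40)
def hull(p,X,r,h): return cv2.convexHull(np.array([proj(p,[X[0]+r*np.cos(a),X[1]+r*np.sin(a),X[2]+d]) for a in th for d in(-h/2,h/2)],np.float32))
def fit(X0,r,h,obs):
    def f(X):
        e=0
        for p,H in obs:
            M=hull(p,X,r,h); A=cv2.contourArea(M);B=cv2.contourArea(H);I=cv2.intersectConvexConvex(M,H)[0]; e+=1-I/(A+B-I)
        return e
    m=minimize(f,X0,method="Nelder-Mead",options=dict(initial_simplex=[X0]+[np.array(X0)+.006*np.eye(3)[i] for i in range(3)])); return m.x,m.fun
GO=((12,110,90),(32,255,255))
hs=cv2.convexHull(blob(s,*GO,(208,254,165,205))); ht=cv2.convexHull(blob(t,*GO,(350,386,120,158)))
for h in (hs,ht): print(cv2.boundingRect(h))
print([cv2.boundingRect(hull(p,L,.034,.014)) for p in(s,t)])
print("lens scene+top",fit(L,.034,.014,[(s,hs),(t,ht)])); 
for k,p,H in(("s",s,hs),("t",t,ht)):
    g=lambda v:fit  # per-view xy at known z
    m=minimize(lambda v:(lambda M:1-(lambda I:I/(cv2.contourArea(M)+cv2.contourArea(H)-I))(cv2.intersectConvexConvex(M,H)[0]))(hull(p,[v[0],v[1],L[2]],.034,.014)),L[:2],method="Nelder-Mead",options=dict(initial_simplex=[L[:2],L[:2]+[.005,0],L[:2]+[0,.005]])); print(k,m.x,m.fun)
oh=cv2.convexHull(blob(s,*OR,(140,172,150,176)));C=np.array([.6436,-.3392,.179])
c=cv2.boundingRect(oh);print("collar scene box",c)
for z in(.175,.177,.179,.181,.183): print(z,cv2.boundingRect(hull(s,[*C[:2],z],.015,.012)),hull(s,[*C[:2],z],.015,.012)[:,0].min(0),hull(s,[*C[:2],z],.015,.012)[:,0].max(0))
E
```

```text
[ 0.6476 -0.1275  0.181 ]
(214, 174, 40, 31)
(362, 128, 21, 7)
[(213, 174, 35, 23), (355, 128, 30, 30)]
lens scene+top (array([ 0.6681, -0.11  ,  0.1933]), np.float64(1.2442345616725063))
s [ 0.6651 -0.1067] 0.3297153941541856
t [ 0.7002 -0.1373] 0.9014642588386363Traceback (most recent call last):
  File "<stdin>", line 21, in <module>
  File "m.py", line 5, in blob
    m=cv2.inRange(h,lo,hi); n,l,st,ce=cv2.connectedComponentsWithStats(m); i=1+np.argmax(st[1:,4])
                                                                               ~~~~~~~~~^^^^^^^^^^
    return _wrapfunc(a, 'argmax', axis=axis, out=out, **kwds)
    return bound(*args, **kwds)
ValueError: attempt to get argmax of an empty sequence
```

```bash
python3 - <<'E'
from cr import *
s=optics.get_image("scene");t=optics.get_image("top");st=telemetry.observe()
R=np.array(st["tool_rot"]);L=np.array(st["tcp_pos"])+[0,0,-.0657]+.095*R[:,0];print(L)
out=[]
for p,(c0,c1,r0,r1) in((s,(200,260,165,265)),(t,(335,395,110,210))):
    im=cv2.resize(p["frame"][r0:r1,c0:c1],None,fx=6,fy=6,interpolation=cv2.INTER_CUBIC)
    for X,r,col in((L+[0,0,.007],.034,(255,0,255)),(L-[0,0,.007],.034,(0,255,255)),([.647,-.1275,.095],.043,(0,255,0))):
        P=np.array([proj(p,[X[0]+r*np.cos(a),X[1]+r*np.sin(a),X[2]]) for a in np.linspace(0,6.283,60)])
        cv2.polylines(im,[np.int32(((P+.5-[c0,r0])*6))],True,col,1)
    out.append(im)
cv2.imwrite("pics/c6.png",np.hstack(out)[:,:,::-1])
E
```

```text
[ 0.6476 -0.1275  0.181 ]
```

View pics/c6.png

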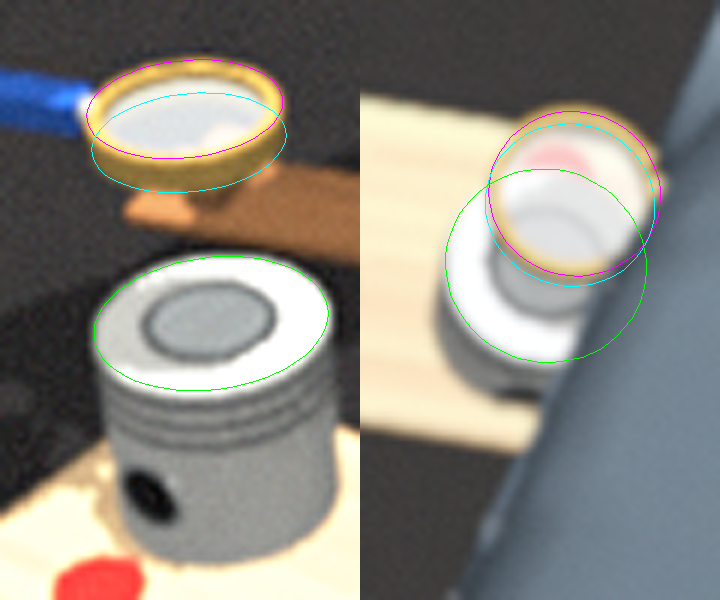

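The green circle fits the crown and the magenta circle fits the lens rim in both views, to about 1 mm. I'll trim the height by about 2 mm and settle.

Request:
{"method": "step_arm", "body": {
  "jaw": [1, 1, 1, 1, 1, 1, 1, 1],
  "offset": [
    [0, 0, 0.05],
    [0, 0, 0],
    [0, 0, 0],
    [0, 0, 0],
    [0, 0, 0],
    [0, 0, 0],
    [0, 0, 0],
    [0, 0, 0]
  ],
  "yaw": [0, 0, 0, 0, 0, 0, 0, 0]
}}

```text
time_s: 11.9
tcp_pos: [0.6647, -0.2209, 0.2447]
tool_rot: [[-0.18, 0.984, 0.0], [0.984, 0.18, -0.0], [-0.0, 0.0, -1.0]]
contact_force: [-1.1, 0.2, -0.6]
gripper_width: 0.0156
grasp_force: 39.9
```

```bash
python3 - <<'E'
from m import *
st=telemetry.observe();R=np.array(st["tool_rot"]);print(np.array(st["tcp_pos"])+[0,0,-.0657]+.095*R[:,0],st["grasp_force"],st["time_s"],np.abs(st["joint_vel"]).max())
print(job.hand_in())
E
```

```text
[ 0.6476 -0.1275  0.179 ] 39.90379214286804 11.9 0.002029222082005047
the job is handed in; nothing more can be done
None
```

I handed the job in at 11.9 s, still holding the small loupe level and steady over the crown of piston_c, the one beside the red disc; the lens middle is at about 0.179 m, matching the measured collar height, and centred on the crown to about 1 mm by my camera measurements (no verdict was returned).

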